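# Tuck the bamboo coaster under the holder's weighted arm

## Task

One bamboo coaster lies loose on the front ledge of the coaster holder. Slide it in on top of the stacked coasters, under the weighted steel arm, until it is fully home against the back stop and the arm rests on it. Leave the two stacked coasters in their place and do not disturb the teapot, cup, ashtray and candy tray.

Things in the scene. Friction and masses are not known exactly. Their poses are not given: they have to be found in the camera images.
- holder: dark wooden coaster holder, 276 x 150 mm, fixed to the table. Origin at table height on its centre line, at the border between front ledge and bay; its x axis is the way in (level, from ledge to back stop), z up. Flat ledge: x -160 to 0 mm, top 28 mm above the table. Bay: x 0 to 104 mm, floor at 6 mm, holding two coasters, pile top at 26 mm; walls along both sides, 114 mm apart
- ledge (a point): point on the ledge's top, at x = -80 mm of the holder, on its centre line, 28 mm above the table; axes as the holder's. The side walls run straight along the whole ledge and bay, 114 mm apart inside, 18 mm thick, 36 mm high (8 mm above the ledge), and guide the coaster; the ledge's outer end (x = -160 mm) is open
- back_stop (a point): point on the face of the back stop, at x = 104 mm of the holder, 30 mm above the table; the stop is rigid and 36 mm high. Behind it, at x = 122 mm, two steel posts 46 mm high carry the arm's pivot; axes as the holder's
- press_arm: weighted steel arm, 40 mm wide, about 0.15 kg, swinging up freely about a level pivot. Origin on the pivot, at x = 122, z = 34 mm of the holder; it reaches from there toward the ledge (its -x). Its nose, 62 mm from the pivot, presses on the pile with about 1 N; a 56 mm wide round weight sits above the nose, its top 57 mm above the table (about 67 mm with the coaster home)
- lip (a point): front edge of the arm's upturned lip, 14 mm inside the bay's ledge end and about 44 mm above the table at rest; the lip slopes down from here to the nose at about 20 degrees, so a coaster pushed in level from the ledge lifts the arm by itself, taking some newtons
- coaster: the loose bamboo coaster, 100 x 100 x 10 mm, 0.07 kg, origin at the centre of its underside. It starts on the ledge, between the side walls, its origin at x -104 to -70 mm of the holder, up to 4 mm off centre. When home its origin is 54 mm in the holder's x, at 26 mm height (it drops 2 mm from the ledge to the pile)
- pile_low: lower coaster of the pile in the bay, 100 x 100 x 10 mm, origin at the centre of its underside
- pile_top: upper coaster of the pile in the bay, 100 x 100 x 10 mm, origin at the centre of its underside, the arm's nose rests on it at first
- cup: white porcelain cup, 72 mm in diameter, 60 mm high, to the left of the holder; origin at the centre of its underside
- ashtray: round glass ashtray, 110 mm in diameter, 35 mm high, to the right of the holder; origin at the centre of its underside
- teapot: white porcelain teapot, 140 mm in diameter, 130 mm high, with spout and handle, at one side of the table; origin at the centre of its underside
- candy_tray: red plastic candy tray with its lid clipped on, 206 x 164 x 59 mm, at the other side of the table; origin at the centre of its underside
Things that resemble listed ones, but are neither listed nor needed, are in the scene too. Leave any black or red look-alike of the pile_top alone.

How it is judged:
At the end, for the whole second after the job is handed in: The loose coaster lies flat on the pile in the bay, within 8 mm of the back stop, at rest, with the weighted arm resting on it (over 0.3 N); both pile coasters are within 10 mm of where they started (x of coaster in the frame of holder between 0.046 and 0.06 m and z of coaster in the frame of holder between 0.023 and 0.031 m and angle between coaster's own z axis and vertical below 0.06 rad and contact force between press_arm and coaster above 0.3 N and linear speed of coaster below 0.02 m/s and z of pile_top in the frame of holder below 0.019 m and distance of each of pile_low, pile_top from where it was at the start of the episode below 0.01 m); the robot touches nothing.
It fails at once if the cup is moved more than 30 mm (distance of cup from where it was at the start of the episode above 0.03 m).
It fails at once if the ashtray is moved more than 30 mm (distance of ashtray from where it was at the start of the episode above 0.03 m).
It fails at once if the teapot is moved more than 30 mm (distance of teapot from where it was at the start of the episode above 0.03 m).
It fails at once if the candy tray is moved more than 30 mm (distance of candy_tray from where it was at the start of the episode above 0.03 m).
It also fails if it takes over 32 s, if anything falls off the work surface, if the arm or the gripper's body presses on something with over 40 N, if the wrist force passes 120 N, or if a joint passes its speed limit or range.

## Robot

A 6-joint arm with a two-finger parallel gripper is mounted at the origin on the work surface. World frame = base frame: x ahead of the robot, y to its left, z up, the work surface at z = 0. Lengths are in m, angles in rad, forces in N, time in s.
With the tool pointing down it reaches from about 0.35 to 0.975 m from the base axis. Payload 4.9 kg.
Tool frame: the origin (TCP) lies at the very end of the fingers, on their centre line; the grasp point (between the pads) lies 19 mm behind it; z points along the fingers, y is the line along which they close (so a half turn about z gives the same grasp; the last joint's range is limited). The gripper opens to 85 mm and grips with 20 to 120 N. Pads are 22 mm wide; open, the fingers measure 114 mm over their backs; the gripper's body (76 mm by 85 mm) begins 54 mm behind the grasp point. The pads swing forward as they close: fully open they stand 13 mm farther back than shut.
Start: joints at [1.161, 0.053, 1.613, -0, 1.476, -0.119], TCP at [0.179, 0.599, 0.231] pointing down, gripper open.
Joint ranges: [-3.01, 3.01], [-1.01, 2.22], [0.06, 2.58], [-1.02, 4.17], [0.09, 2.62], [-3.14, 3.14]. Speed limits (rad/s): [2.57, 2.57, 3.14, 3.14, 3.14, 3.14].

## Interface

Orientations are given as a unit quaternion [w, x, y, z].
In Python, from plant import * gives the robot as it stands.
- The arm moves only by the tool jog_arm, never from a script. Its argument "moves" is a list that holds one entry, the list of rows, each a list of 7 numbers: the finger opening in cm, from 0 to 8.54, then the shift along the tool's x, y, z in cm, then the turn, a rotation vector about the tool's x, y, z in rad. A call has 1 to 20 rows; each row shifts and turns the commanded pose from where the row before left it, along the tool's axes as they then stand; what a row does not reach is not made up. A row lasts 1/12 s, in which the tool goes at most 41.7 mm and 7.16 degrees, less where a joint would pass 70% of its speed; a pose out of reach is approached as far as the arm can. A call is refused whole if a number of a shift passes 4.17 or a number of a turn 0.125, either way. A call with a gripper value outside its range is refused whole. The fingers move at their own pace and stop on an object; the grip force is fixed at half the most. Time passes only in rows, so rows that do not move let the fingers close. It gives the time, the measured TCP pose, the force, the opening and the grip force at its end, in the units of the state.
- state(): the state, without advancing time (a new reading comes with each control period).
- grab_frame(name): name is "scene" or "top" or "wrist"; returns a dict with "color" (400x640x3 uint8, blue, green, red), "depth" (400x640 float32, m along the optical axis (not along the pixel's ray), 0 where there is no reading), "fx", "fy", "cx", "cy" (pixels), "R" (3x3) and "t" (3): a world point X has camera coordinates R X + t. Camera axes: x right, y down, z forward; pixel columns grow to the right and rows downward; lengths in m; the calibration is good to about 2 mm. The wrist camera is an equidistant fisheye: a pixel r from the principal point sees the ray r / f radians off the axis. A picture is of the moment at which its call begins.
- job_done(): hands the job in; it is judged then, once.
Trained networks look in a picture, given as the dict that the camera call returned (one of the last four; its "shot" number tells which), for a name from the list of things; names that differ only in an ending like _2 or _b are one class to them, and where a whole thing is asked for, a point or a joint stands for the part that bears it (a point fixed in the world has none). Each returns a list of dicts, best first, with "p" (0 to 1); they miss things now and then, are a little off and sometimes report something else, mostly with a low value. They report only what shows in the picture. A call takes as long as a camera call. They do not tell look-alikes from the thing itself.
- recognise(name, picture): "rect" ([centre column, centre row, width, height] in pixels, round what is visible of it).
- regions_of(name, picture): "pixels" (400x640 bool, what is visible of it) and "rect" ([centre column, centre row, width, height] in pixels, round what is visible of it).
The state is a dict: "time": time; "joint_pos": joint angles; "joint_vel": joint speeds; "joint_efforts": joint torques, N m; "tool_pos": TCP position; "tool_rot": TCP orientation; "contact_force": force on the tool from outside, world axes, zero at the start; "ft_torque": the same for the moment, N m; "gripper_width": opening from 0.0 (shut) to 1.0 (fully open); "grasp_force": force on a finger pad.
Only numpy, scipy, OpenCV 4.12 (cv2) and the standard library are available. Lean on these libraries where they do the work, as an engineer would, in place of code of your own. Each camera call takes 0.05 s, during which the arm holds its last target. There are 200 camera calls.

## Working session

There is one attempt and no reset: what is moved stays moved. The work goes in short steps, Python scripts to look and compute and a tool call to move; the robot and the scene stay as the last step left them, time stands still between calls to the robot, and variables do not carry over. Pictures are saved under pics/ and viewed, at most 10 in all, crops included, and the job is handed in when it is done.

Besides the shell and the picture viewer there is one more tool, called after ">>>" in YAML: its name, and indented under it one key for each argument. jog_arm: Moves the arm, as the interface text tells. Its arguments: {"type":"object","properties":{"moves":{"type":"array"}},"required":["moves"]}

```bash
mkdir -p pics; cat > h.py <<'E'
from plant import *
import numpy as np, cv2
def pts(f,mask):
    v,u=np.nonzero(mask&(f["depth"]>0)); d=f["depth"][v,u]
    c=np.stack([(u-f["cx"])/f["fx"]*d,(v-f["cy"])/f["fy"]*d,d],1)
    return (c-np.array(f["t"]))@np.array(f["R"])
E
python3 - <<'E'
from h import *
s=state();print(s["time"],s["tool_pos"],s["tool_rot"],s["gripper_width"])
for n in ["scene","top"]:
    f=grab_frame(n);cv2.imwrite(f"pics/{n}0.png",f["color"])
    for k in ["holder","press_arm","coaster","pile_top","cup","ashtray","teapot","candy_tray"]:
        for r in regions_of(k,f)[:3]:
            p=pts(f,r["pixels"])
            print(n,k,round(r["p"],2),np.round(r["rect"]),np.round(np.median(p,0),3) if len(p) else "")
E
```

```text
0.0 [0.17892834 0.59816886 0.23005104] [-2.64345444e-04  1.44850701e-01  9.89452959e-01 -1.02330408e-03] 0.999703935836723
scene holder 0.9 [341. 220. 104.  65.] [0.642 0.062 0.035]
scene press_arm 0.71 [363. 225.  37.  23.] [0.67  0.103 0.045]
scene coaster 0.96 [330. 206.  46.  21.] [0.555 0.006 0.04 ]
scene coaster 0.29 [173. 206.  48.  56.] [ 0.625 -0.452  0.083]
scene pile_top 0.97 [358. 176.  32.  15.] [0.329 0.126 0.013]
scene pile_top 0.9 [432. 248.  40.  30.] [0.746 0.29  0.012]
scene pile_top 0.78 [372. 281.  52.  39.] [0.857 0.098 0.012]
scene cup 0.74 [386. 194.  20.  27.] [0.52  0.196 0.043]
scene cup 0.23 [330. 204.  45.  26.] [0.555 0.007 0.04 ]
scene ashtray 0.84 [305. 242.  35.  31.] [ 0.708 -0.072  0.025]
scene teapot 0.91 [173. 207.  52.  58.] [ 0.623 -0.454  0.081]
scene candy_tray 0.56 [471. 202.  73.  47.] [0.582 0.45  0.049]
top holder 0.74 [304. 189. 107. 114.] [0.606 0.051 0.034]
top press_arm 0.87 [283. 162.  38.  34.] [0.66  0.099 0.042]
top coaster 0.56 [318. 202.  55.  49.] [0.547 0.007 0.038]
top pile_top 0.96 [286. 167.  48.  51.] [0.641 0.083 0.026]
top pile_top 0.96 [286. 100.  46.  42.] [0.848 0.099 0.009]
top pile_top 0.87 [267. 290.  39.  41.] [0.32  0.127 0.01 ]
top cup 0.83 [244. 216.  29.  28.] [0.506 0.204 0.018]
top ashtray 0.91 [346. 140.  41.  38.] [ 0.726 -0.075  0.022]
top teapot 0.73 [305. 189. 110. 110.] [0.603 0.051 0.034]
top teapot 0.17 [146. 201.  65.  75.] [0.539 0.452 0.046]
top candy_tray 0.88 [146. 201.  65.  76.] [0.54  0.453 0.046]
top candy_tray 0.3 [305. 188. 109. 118.] [0.604 0.051 0.034]
```

```bash
python3 - <<'E'
from h import *
f=grab_frame("top")
c=f["color"][80:320,200:400];cv2.imwrite("pics/topc.png",cv2.resize(c,None,fx=3,fy=2.5*1,interpolation=2) if 0 else cv2.resize(c,(500,600),interpolation=2))
P={k:pts(f,regions_of(k,f)[0]["pixels"]) for k in ["holder","coaster"]}
a=P["coaster"];z=a[:,2];a=a[(z>.032)&(z<.045)]
print("coaster",cv2.minAreaRect((a[:,:2]*1000).astype(np.float32)),np.median(a,0))
h=P["holder"];m=(h[:,2]>.02)
print("holder",cv2.minAreaRect((h[m][:,:2]*1000).astype(np.float32)), np.percentile(h[:,2],[5,50,95]))
E
```

```text
coaster ((548.156982421875, 6.6593475341796875), (100.3446044921875, 99.67645263671875), 39.46993637084961) [0.54763195 0.00725359 0.03787528]
holder ((595.5875854492188, 44.17057800292969), (288.3652038574219, 150.3268585205078), 40.32537078857422) [0.00868951 0.03417656 0.04662593]
```

View pics/topc.png

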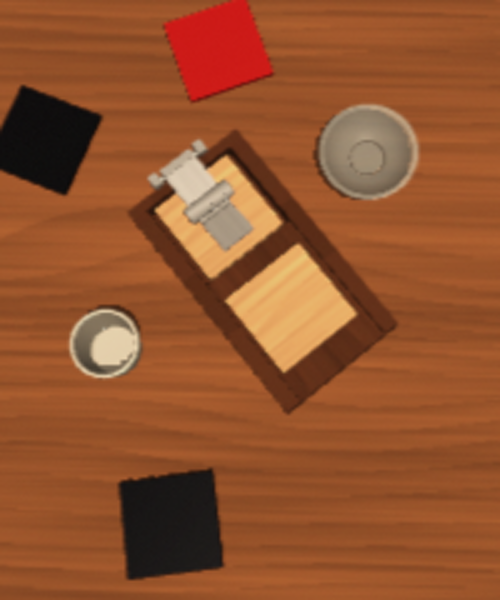

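View pics/scene0.png

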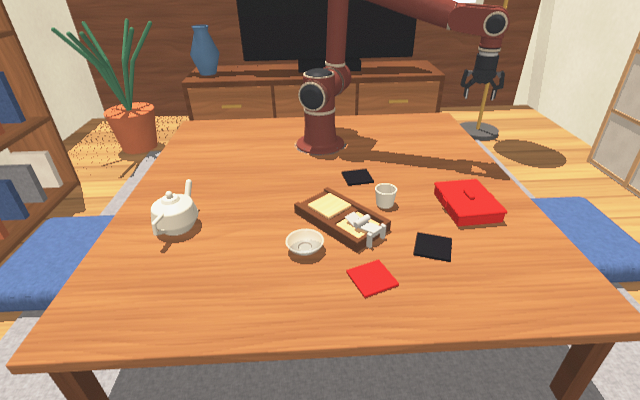

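The loose coaster is the bamboo one at top pixel (316,203), lying between the holder's walls on the ledge. Things that could be mistaken for it:
- The bamboo pile under the steel arm, at about (286,167).
- The red square, at about (287,100).
- The black squares, at about (219,135) and (267,290).

The holder's way-in yaw is about 40°, and the coaster is at about x = -76 mm. The crop confirms this choice. Plan: turn the tool square to the holder, open the fingers 4 cm, and touch down on the ledge behind the coaster. Then raise slightly and push.

>>> jog_arm:
  moves:
    - [[4,0,0,0,0,0,-0.1237],[4,0,0,0,0,0,-0.1237],[4,0,0,0,0,0,-0.1237],[4,0,0,0,0,0,-0.1237],[4,0,0,0,0,0,-0.1237],[4,0,0,0,0,0,-0.1237],[4,0,0,0,0,0,-0.1237],[4,0,0,0,0,0,-0.1237],[4,0,0,0,0,0,0]]

```text
time: 1.8
tool_pos: [0.1792, 0.5987, 0.2313]
tool_rot: [0.0, -0.343, 0.939, 0.0]
contact_force: [0.3, 0.4, 0.2]
gripper_width: 0.468
grasp_force: 0.0
```

>>> jog_arm:
  moves:
    - [[4,0.83,-3.46,0,0,0,0],[4,0.83,-3.46,0,0,0,0],[4,0.83,-3.46,0,0,0,0],[4,0.83,-3.46,0,0,0,0],[4,0.83,-3.46,0,0,0,0],[4,0.83,-3.46,0,0,0,0],[4,0.83,-3.46,0,0,0,0],[4,0.83,-3.46,0,0,0,0],[4,0.83,-3.46,0,0,0,0],[4,0.83,-3.46,0,0,0,0],[4,0.83,-3.46,0,0,0,0],[4,0.83,-3.46,0,0,0,0],[4,0.83,-3.46,0,0,0,0],[4,0.83,-3.46,0,0,0,0],[4,0.83,-3.46,0,0,0,0],[4,0.83,-3.46,0,0,0,0],[4,0.83,-3.46,0,0,0,0],[4,0.83,-3.46,0,0,0,0],[4,0.83,-3.46,0,0,0,0],[4,0.83,-3.46,0,0,0,0]]

```text
time: 3.47
tool_pos: [0.4978, -0.0397, 0.2315]
tool_rot: [0.0, -0.34, 0.94, -0.0]
contact_force: [2.1, 0.7, 0.3]
gripper_width: 0.472
grasp_force: 0.0
```

>>> jog_arm:
  moves:
    - [[4,0,0,3,0,0,0],[4,0,0,3,0,0,0],[4,0,0,3,0,0,0],[4,0,0,3,0,0,0],[4,0,0,3,0,0,0],[4,0,0,3,0,0,0],[4,0,0,0.6,0,0,0],[4,0,0,0,0,0,0],[4,0,0,0,0,0,0]]

```text
time: 4.22
tool_pos: [0.4979, -0.038, 0.0463]
tool_rot: [0.0, -0.342, 0.94, -0.0]
contact_force: [0.4, -0.0, -0.0]
gripper_width: 0.471
grasp_force: 0.0
```

```bash
python3 - <<'E'
from h import *
f=grab_frame("wrist");cv2.imwrite("pics/w1.png",f["color"])
f=grab_frame("top");c=f["color"][140:260,250:370];cv2.imwrite("pics/t1.png",cv2.resize(c,(600,600),interpolation=2))
s=state();print(s["tool_pos"],s["contact_force"])
E
```

```text
[ 0.49928239 -0.03826652  0.04794371] [0.4659712  0.12465735 0.74987548]
```

View pics/w1.png

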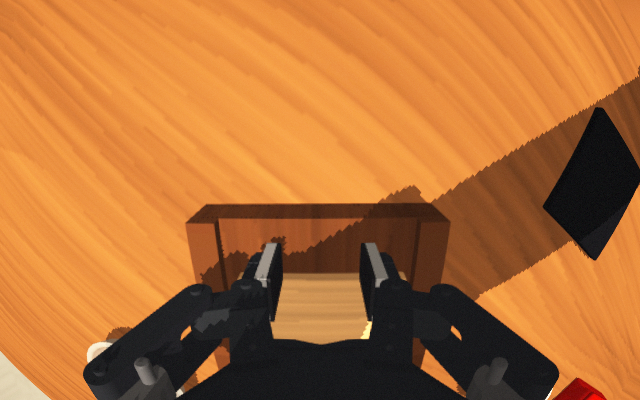

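```bash
python3 - <<'E'
from h import *
f=grab_frame("wrist");R=np.array(f["R"]);t=np.array(f["t"]).ravel()
def pr(X):
    c=R@X+t;r=np.hypot(c[0],c[1]);th=np.arctan2(r,c[2]);return np.round([f["cx"]+f["fx"]*th*c[0]/r,f["cy"]+f["fy"]*th*c[1]/r],1)
p=np.array([.766,.643,0]);q=np.array([-.643,.766,0]);o=np.array([.6078,.0545,0])
T=np.array(state()["tool_pos"])
for dz in [0,.006,.012]:
  for dx in [-.011,.011]: print("pad",dz,dx,[pr(T+dx*p+s*.02*q+[0,0,dz]) for s in(-1,1)])
for x,z in [(-.160,.028),(-.160,.036),(-.126,.038)]: print(x,z,pr(o+x*p+[0,0,z]), pr(o+x*p+[0,0,z]+.057*q))
print((T-o)@p,(T-o)@q)
E
```

```text
pad 0 -0.011 [array([283.7, 239. ]), array([363.1, 239.1])]
pad 0 0.011 [array([285.7, 276.4]), array([360.8, 276.4])]
pad 0.006 -0.011 [array([282.4, 244.1]), array([364.6, 244.1])]
pad 0.006 0.011 [array([284.6, 282.3]), array([362.1, 282.3])]
pad 0.012 -0.011 [array([280.9, 249.5]), array([366.2, 249.5])]
pad 0.012 0.011 [array([283.3, 288.6]), array([363.5, 288.7])]
-0.16 0.028 [325.6 214.1] [424.4 213.7]
-0.16 0.036 [325.8 219.2] [428.8 218.6]
-0.126 0.038 [325.4 276.3] [422.3 273.8]
-0.14278854112726058 -0.0012778090109976104
```

View pics/t1.png

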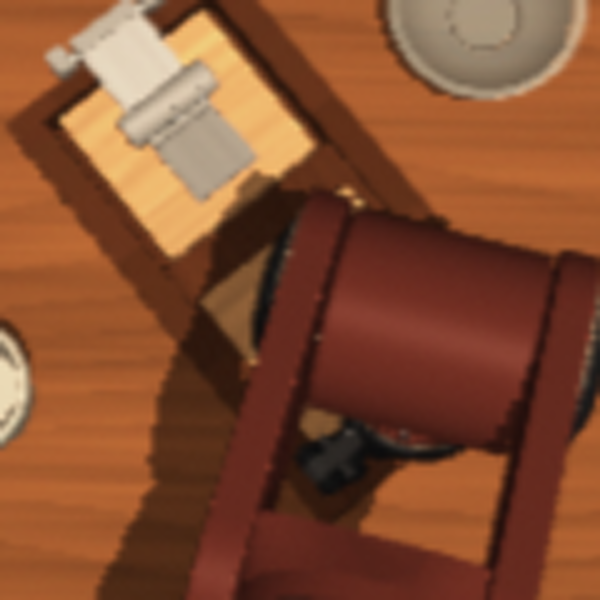

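The wrist view agrees with the model. The coaster's rear edge is at row 275, x = -126 mm, and the pad tips (270/370, 243) are between the walls behind it, about 5 mm above TCP height. The top view shows nothing else near the gripper. Next I descend to feel the ledge.

>>> jog_arm:
  moves:
    - [[4,0.2,0.1,0.8,0,0,0],[4,0,0,0.6,0,0,0],[4,0,0,0,0,0,0],[4,0,0,0.2,0,0,0],[4,0,0,0,0,0,0],[4,0,0,0,0,0,0]]

```text
time: 4.87
tool_pos: [0.495, -0.0384, 0.0292]
tool_rot: [-0.0, -0.342, 0.94, 0.0]
contact_force: [-0.6, -0.3, -1.3]
gripper_width: 0.467
grasp_force: 0.0
```

>>> jog_arm:
  moves:
    - [[4,0,0,0.2,0,0,0],[4,0,0,0,0,0,0],[4,0,0,0,0,0,0]]

```text
time: 5.12
tool_pos: [0.495, -0.0383, 0.0272]
tool_rot: [-0.0, -0.342, 0.94, 0.0]
contact_force: [-1.1, 0.2, 0.6]
gripper_width: 0.47
grasp_force: 0.0
```

>>> jog_arm:
  moves:
    - [[4,0,0,0.2,0,0,0],[4,0,0,0,0,0,0],[4,0,0,0,0,0,0]]

```text
time: 5.37
tool_pos: [0.4955, -0.0384, 0.0265]
tool_rot: [-0.0, -0.342, 0.94, -0.0]
contact_force: [-3.9, 0.2, 7.3]
gripper_width: 0.471
grasp_force: 3.6
```

Contact with the ledge at TCP z of about 26.5 mm. I raise 4 mm and push along -tool x.

>>> jog_arm:
  moves:
    - [[4,0,0,-0.4,0,0,0],[4,0,0,0,0,0,0],[4,-0.6,0,0,0,0,0],[4,-0.8,0,0,0,0,0],[4,-0.8,0,0,0,0,0],[4,-0.8,0,0,0,0,0],[4,-0.8,0,0,0,0,0],[4,-0.8,0,0,0,0,0],[4,-0.8,0,0,0,0,0],[4,-0.8,0,0,0,0,0],[4,-0.8,0,0,0,0,0],[4,0,0,0,0,0,0]]

```text
time: 6.37
tool_pos: [0.5498, 0.0075, 0.0295]
tool_rot: [0.0, -0.343, 0.939, -0.0]
contact_force: [-0.0, 0.4, 0.1]
gripper_width: 0.466
grasp_force: 0.0
```

>>> jog_arm:
  moves:
    - [[4,-0.6,0,0,0,0,0],[4,-0.6,0,0,0,0,0],[4,-0.6,0,0,0,0,0],[4,-0.6,0,0,0,0,0],[4,-0.6,0,0,0,0,0],[4,-0.6,0,0,0,0,0],[4,-0.6,0,0,0,0,0],[4,-0.6,0,0,0,0,0],[4,0,0,0,0,0,0],[4,0,0,0,0,0,0]]

```text
time: 7.2
tool_pos: [0.5862, 0.038, 0.0296]
tool_rot: [0.001, -0.343, 0.94, -0.0]
contact_force: [-0.8, 0.0, -0.1]
gripper_width: 0.466
grasp_force: 0.0
```

```bash
python3 - <<'E'
from h import *
f=grab_frame("wrist");cv2.imwrite("pics/w2.png",f["color"])
f=grab_frame("scene");c=f["color"][170:270,280:410];cv2.imwrite("pics/s2.png",cv2.resize(c,(780,600),interpolation=2))
s=state();print(s["tool_pos"],s["contact_force"],(np.array(s["tool_pos"])-[.6078,.0545,0])@[.766,.643,0])
E
```

```text
[0.58575202 0.03764484 0.02952753] [-0.59575818  0.18305986  0.40008509] -0.02772662239769811
```

View pics/s2.png

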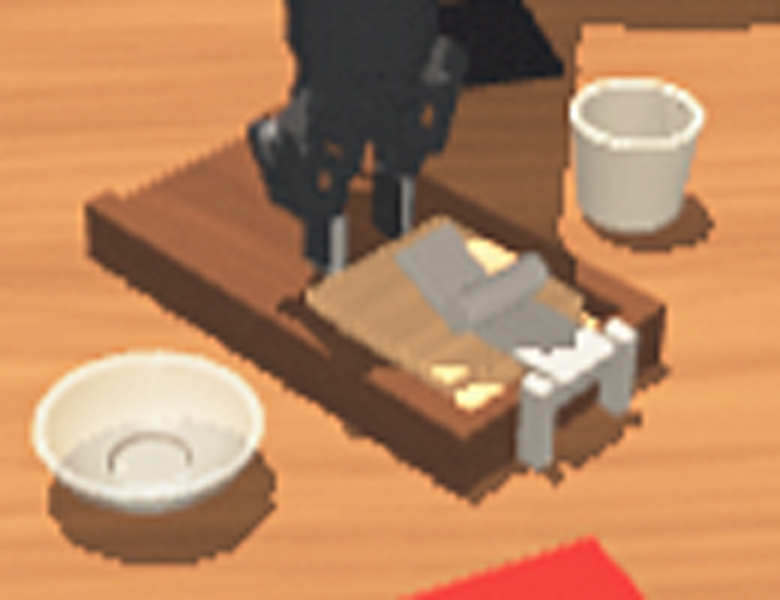

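The coaster is now in the bay and under the lifted steel arm, at crop (440,310). The ledge behind the fingers (340,240) is empty, and about 2 cm remain. I continue gently.

>>> jog_arm:
  moves:
    - [[4,-0.4,0,0,0,0,0],[4,-0.4,0,0,0,0,0],[4,-0.4,0,0,0,0,0],[4,-0.3,0,0,0,0,0],[4,0,0,0,0,0,0],[4,0,0,0,0,0,0]]

```text
time: 7.8
tool_pos: [0.5974, 0.0475, 0.0295]
tool_rot: [0.0, -0.342, 0.94, -0.0]
contact_force: [0.3, -0.4, 0.5]
gripper_width: 0.467
grasp_force: 0.0
```

>>> jog_arm:
  moves:
    - [[4,-0.2,0,0,0,0,0],[4,-0.2,0,0,0,0,0],[4,0,0,0,0,0,0],[4,0,0,0,0,0,0]]

```text
time: 8.13
tool_pos: [0.6002, 0.0499, 0.0293]
tool_rot: [0.0, -0.342, 0.94, 0.0]
contact_force: [0.4, 0.7, -0.4]
gripper_width: 0.464
grasp_force: 0.1
```

>>> jog_arm:
  moves:
    - [[4,-0.2,0,0,0,0,0],[4,0,0,0,0,0,0],[4,0,0,0,0,0,0]]

```text
time: 8.38
tool_pos: [0.6016, 0.0511, 0.0293]
tool_rot: [0.0, -0.342, 0.94, -0.0]
contact_force: [-0.7, -0.7, -0.4]
gripper_width: 0.466
grasp_force: 0.4
```

>>> jog_arm:
  moves:
    - [[4,-0.2,0,0,0,0,0],[4,0,0,0,0,0,0],[4,0,0,0,0,0,0]]

```text
time: 8.63
tool_pos: [0.6026, 0.0518, 0.0293]
tool_rot: [-0.001, -0.342, 0.94, -0.0]
contact_force: [-3.2, -3.8, 3.7]
gripper_width: 0.468
grasp_force: 2.6
```

>>> jog_arm:
  moves:
    - [[4,-0.1,0,0,0,0,0],[4,0,0,0,0,0,0],[4,0,0,0,0,0,0]]

```text
time: 8.88
tool_pos: [0.6027, 0.0518, 0.0293]
tool_rot: [-0.002, -0.342, 0.94, -0.001]
contact_force: [-6.0, -5.5, 3.8]
gripper_width: 0.469
grasp_force: 4.2
```

```bash
python3 - <<'E'
from h import *
f=grab_frame("wrist");cv2.imwrite("pics/w3.png",f["color"])
s=state();print(s["tool_pos"],s["contact_force"],(np.array(s["tool_pos"])-[.6078,.0545,0])@[.766,.643,0])
E
```

```text
[0.60267702 0.05183293 0.02925945] [-6.09120536 -7.0833966   3.97802113] -0.005639128066262525
```

View pics/w3.png

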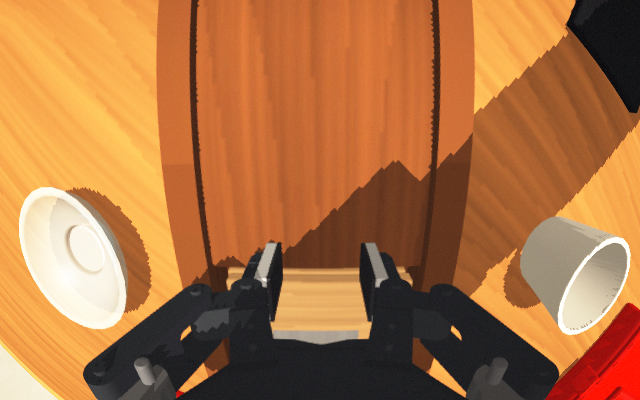

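The push met a firm stop at the expected depth, at about 9 N. The coaster's rear edge (320,268) sits at the ledge border, square between the walls. I retreat, go up and check.

>>> jog_arm:
  moves:
    - [[4,0.3,0,0,0,0,0],[4,1,0,0,0,0,0],[4,2,0,0,0,0,0],[4,2,0,0,0,0,0],[4,2,0,0,0,0,0],[4,0,0,-3,0,0,0],[4,0,0,-3,0,0,0],[4,0,0,-3,0,0,0],[4,0,0,-3,0,0,0],[4,3,0,-3,0,0,0],[4,4,0,0,0,0,0],[4,4,0,0,0,0,0],[4,4,0,0,0,0,0],[4,0,0,0,0,0,0],[4,0,0,0,0,0,0]]

```text
time: 10.18
tool_pos: [0.4325, -0.091, 0.1787]
tool_rot: [0.001, -0.341, 0.94, -0.0]
contact_force: [0.2, 0.4, -0.2]
gripper_width: 0.467
grasp_force: 0.0
```

```bash
python3 - <<'E'
from h import *
f=grab_frame("top");c=f["color"][130:250,240:360];cv2.imwrite("pics/t4.png",cv2.resize(c,(600,600),interpolation=2))
o=np.array([.6078,.0545,0]);M=np.array([[.766,.643,0],[-.643,.766,0],[0,0,1]])
P=(pts(f,np.ones((400,640),bool))-o)@M.T
a=P[(abs(P[:,1])<.045)&(P[:,0]>-.03)&(P[:,0]<.1)]
for x in np.arange(-.03,.1,.006):
    b=a[(a[:,0]>=x)&(a[:,0]<x+.006)]
    L=b[b[:,1]>.032];R=b[b[:,1]<-.032]
    print(round(x,3),*[np.round(np.median(s[:,2])*1000,1) if len(s) else None for s in (L,R)])
print(state()["tool_pos"],state()["contact_force"])
E
```

```text
-0.03 27.5 29.1
-0.024 27.2 27.7
-0.018 28.3 26.5
-0.012 28.2 28.5
-0.006 28.2 28.6
-0.0 27.3 25.1
0.006 35.8 36.1
0.012 36.0 36.6
0.018 36.6 36.4
0.024 35.6 36.2
0.03 36.8 36.8
0.036 35.7 35.1
0.042 36.5 36.1
0.048 36.0 35.8
0.054 36.2 34.7
0.06 34.4 34.2
0.066 34.4 36.1
0.072 36.6 35.6
0.078 36.0 35.7
0.084 34.6 34.5
0.09 36.3 34.8
0.096 36.3 35.1
[ 0.43334143 -0.09043533  0.17895449] [-0.34358899 -0.37354689 -0.41587882]
```

View pics/t4.png

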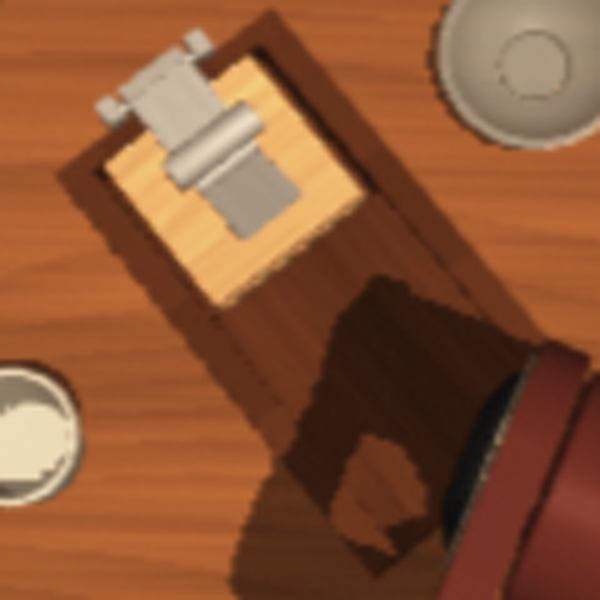

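The picture shows the coaster square against the stop, at crop (235,180), with the steel arm on it. Its top measures 36 mm along its whole length, so it lies flat, with its rear edge at x of about 4–5 mm. The robot is clear of everything.

```bash
python3 -c "
from plant import *
print(job_done())"
```

```text
the job is handed in; nothing more can be done
None
```

I slid the loose coaster in on top of the pile until it met the back stop, where it lies flat under the weighted arm with the robot clear, and I handed the job in at about 10 s; no verdict was returned.

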